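# Find the drum's heavy side on the welding turner and hold it down

### The job

The closed drum on the welding turner has a lump welded somewhere inside that cannot be seen. Take the crank's red handle, turn the drum and feel which side is heavy, then bring that heavy side straight down and finish still gripping the handle and keeping the drum still there, so that a mate can tack a balance weight on top. Leave the magnet, the pipe coupling and the jar where they are.

Things in the scene. Friction and masses are not known exactly. Their poses are not given: they have to be found in the camera images.
- drum_end (a point): centre of the drum's free end face, on its axis, 180 mm above the bench. Fixed to the turner, it does not turn with the drum: z is up, y runs level along the axis from the free end into the drum towards the blue headstock, x is level across the axis, about away from the robot. The turner's grey base plate ends at the free end; below the crank handle is only the bench
- drum_mid (a point): middle of the rust-brown drum, 176 mm in diameter over its bands, 100 mm long; axes as drum_end. The lump inside (0.74 to 1.06 kg, 55 mm off the axis, on any side, at the start never within 0.45 rad of the bottom) pulls with up to 0.40 to 0.57 N m. With the drum stopped and held, the push felt still rises and falls once a turn with the lump, but the drag blurs it by several N
- drum (a joint): angle of the drum, rad. The crank pin lies 65 mm off the axis at (sin, cos) of it along (x, z) of drum_end: at 0 it is at the top; growing, it goes over towards +x and down. Starts within 0.6 of 0; at least 3 turns each way. The bearing drags with a steady 0.64 N m, always more than the heavy side's pull, so the drum stays where it is left
- handle: red crank handle, a sleeve 24 mm in diameter, 64 mm long, spinning freely on a 10 mm steel pin parallel to the drum's axis; origin at its middle, 65 mm off the axis, 72 mm out from the end face (-y of drum_end); 40 mm clear between it and drum. Its axes spin. Turning takes 16 to 19 N with the heavy side level and rising, 10 N with it at bottom or top, 1 to 4 N level and sinking
- headstock_top (a point): centre of the top of the blue fixed headstock that carries the drum, 130 x 90 mm (x, y), 247 mm high; axes as drum_end
- magnet_mid (a point): middle of a red welding magnet, an upright block 75 x 30 mm at the foot, 75 mm high, standing on the bench; not to be disturbed
- coupling_mid (a point): middle of a rusty pipe coupling, a ring 68 mm in diameter and 55 mm high, standing on the bench; not to be disturbed
- paste_mid (a point): middle of a white jar with yellow lid, 68 mm in diameter and 75 mm high, standing on the bench; not to be disturbed

How it is judged:
At the end, for the whole second after the job is handed in: The lump hidden in the drum lies within 0.3 rad (17 degrees) of straight below the axis, the drum is still (under 0.05 rad/s), and the gripper still grips the red handle (fingers press on it with more than 3 N, grasp point within 35 mm of its middle) (angle between lump_c0's own z axis and vertical below 0.3 rad and velocity of joint drum between -0.05 and 0.05 rad/s and contact force between the fingers and handle above 3 N and distance between the grasp point and handle below 0.035 m); the arm keeps its last pose, push and grip.
It fails at once if the magnet, the coupling or the jar is moved by more than 20 mm (distance of any of magnet_mid, coupling_mid, paste_mid from where it was at the start of the episode above 0.02 m).
It also fails if it takes over 69 s, if anything falls off the work surface, if the arm or the gripper's body presses on something with over 40 N, if the wrist force passes 120 N, or if a joint passes its speed limit or range.

### The arm

A 6-joint arm with a two-finger parallel gripper is mounted at the origin on the work surface. World frame = base frame: x ahead of the robot, y to its left, z up, the work surface at z = 0. Lengths are in m, angles in rad, forces in N, time in s.
With the tool pointing down it reaches from about 0.375 to 0.9 m from the base axis. Payload 3.1 kg.
Tool frame: the origin (TCP) lies midway between the tips of the shut fingers; the grasp point (between the pads) lies 19 mm behind it (pinch_z is the distance from the TCP to the grasp point, in m); y points along the fingers, z is the direction in which the jaws open and shut, and the axes are right-handed (so a half turn about y gives the same grasp; the last joint's range is limited). The gripper opens to 87 mm and grips with 3 to 60 N. Pads are 19 mm wide; open, the fingers measure 117 mm over their backs; the gripper's body (75 mm by 190 mm) begins 51 mm behind the grasp point.
Start: joints at [1.044, 0.527, 1.433, -0, 1.181, -0.178], TCP at [0.213, 0.588, 0.223] pointing down, gripper open.
Joint ranges: [-3.08, 3.08], [-0.75, 2.2], [0.22, 2.44], [-1.43, 4.57], [0, 2.65], [-2.85, 2.85]. Speed limits (rad/s): [2.79, 2.79, 3.14, 3.14, 3.14, 3.14].

### API

Orientations are given as a unit quaternion [x, y, z, w].
In Python, from rig import * gives the robot as it stands.
- The arm moves only by the tool drive_tool, never from a script. Its argument "plan" is a list of rows, each a list of 7 numbers: the shift along the tool's x, y, z in mm, then the turn, a rotation vector about the tool's x, y, z in degrees, then the finger opening in mm, from 0 to 87. A call has 1 to 10 rows; each row is the pose to reach, as a shift and turn from the pose commanded when the call began, along the tool's axes at that moment; what a row does not reach only later rows make up. A row lasts 1/10 s, in which the tool goes at most 50 mm and 8.59 degrees, less where a joint would pass 70% of its speed; a pose out of reach is approached as far as the arm can. A call with a gripper value outside its range is refused whole. The fingers move at their own pace and stop on an object; "newtons" is the grip in N (left out, the last holds). Time passes only in rows, so rows that repeat a pose let the fingers close. It gives the time, the measured TCP pose, the force and the opening at its end, in the units of the state.
- get_obs(): the state, without advancing time (a new reading comes with each control period).
- camera(name): name is "scene" or "top"; returns the picture (400x640x3 uint8, blue, green, red); there is no depth.
- get_calibration(name): a dict with "fx", "fy", "cx", "cy" (pixels), "D" ([k1, k2, p1, p2, k3] as OpenCV has them; the pictures are not rectified), "origin" and "rotation" of the camera in the world. Camera axes: x right, y down, z forward; pixel columns grow to the right and rows downward; lengths in m; the calibration is good to about 2 mm. A picture is of the moment at which its call begins. get_calibration takes no time and is no camera call.
- hand_in(): hands the job in, once; it reports no verdict.
Trained networks look in the newest picture that a camera, given by its name, has taken for a name from the list of things; names that differ only in an ending like _2 or _b are one class to them, and where a whole thing is asked for, a point or a joint stands for the part that bears it (a point fixed in the world has none). Each returns a list of dicts, best first, with "conf" (0 to 1); they miss things now and then, are a little off and sometimes report something else, mostly with a low value. They report only what shows in the picture. A call takes as long as a camera call.
- spot_in(camera, target): "location" ([column, row] in pixels, amid what is visible of it).
- mark_of(camera, target): "location" ([column, row] in pixels: a listed point, or the origin of a listed thing).
The state is a dict: "time": time; "q": joint angles; "joint_velocities": joint speeds; "joint_torque": joint torques, N m; "position": TCP position; "tool_rot": TCP orientation; "ft_force": force on the tool from outside, world axes, zero at the start; "moment": the same for the moment, N m; "grip_width": finger opening in m.
Only numpy, scipy, OpenCV 4.12 (cv2) and the standard library are available. Lean on these libraries where they do the work, as an engineer would, in place of code of your own. Each camera call takes 0.05 s, during which the arm holds its last target. There are 200 camera calls.

## Working session

There is one attempt and no reset: what is moved stays moved. The work goes in short steps, Python scripts to look and compute and a tool call to move; the robot and the scene stay as the last step left them, time stands still between calls to the robot, and variables do not carry over. Pictures are saved under pics/ and viewed, about 8 in all and at most 12, crops included, and the job is handed in when it is done.

Besides the shell and the picture viewer there is one more tool, called after "Request:" by a JSON object that holds its "fn" and its "kwargs". drive_tool: Moves the arm, as the interface text tells. Its arguments: {"type":"object","properties":{"plan":{"type":"array","items":{"type":"array","items":{"type":"number"}}},"newtons":{"type":"number"}},"required":["plan"]}

```bash
mkdir -p pics; ls; cat > h.py <<'E'
from rig import *
import numpy as np, cv2
from scipy.spatial.transform import Rotation as R
def cal(n):
    c=get_calibration(n); K=np.array([[c['fx'],0,c['cx']],[0,c['fy'],c['cy']],[0,0,1]]); return K,np.array(c['D']),np.array(c['origin']),np.array(c['rotation'])
def ray(n,p):
    K,D,o,r=cal(n)
    if r.shape!=(3,3): r=R.from_quat(r).as_matrix()
    u=cv2.undistortPoints(np.array([[p]],float),K,D)[0,0]
    d=r@np.array([u[0],u[1],1]); return o,d/np.linalg.norm(d)
def tri(pa,pb):
    A=np.zeros((3,3));b=np.zeros(3)
    for o,d in (ray('scene',pa),ray('top',pb)):
        P=np.eye(3)-np.outer(d,d);A+=P;b+=P@o
    x=np.linalg.solve(A,b)
    return x,[np.linalg.norm(np.cross(x-o,d)) for o,d in (ray('scene',pa),ray('top',pb))]
E
python3 - <<'E'
from h import *
for n in('scene','top'):
    cv2.imwrite(f'pics/{n}0.png',camera(n)); c=get_calibration(n);print(n,c['origin'],c['rotation'])
for t in['drum_end','drum_mid','handle','headstock_top','magnet_mid','coupling_mid','paste_mid']:
    a=mark_of('scene',t);b=mark_of('top',t)
    print(t,[(np.round(x['location']),round(x['conf'],2)) for x in a[:2]],[(np.round(x['location']),round(x['conf'],2)) for x in b[:2]])
    if a and b: print('   ',*tri(a[0]['location'],b[0]['location']))
o=get_obs();print(o['time'],o['position'],o['tool_rot'],o['ft_force'],o['grip_width'])
print(R.from_quat(o['tool_rot']).as_matrix().round(3))
E
```

```text
pics
scene [1.01862206 0.35340618 1.07909076] [ 0.38581877  0.87777798 -0.25854221 -0.1174973 ]
top [ 0.32945514 -0.00663527  1.34484211] [-0.67478315  0.72994252 -0.08007513  0.07375355]
drum_end [] [(array([286., 205.]), 0.76)]
drum_mid [] []
handle [(array([330., 182.]), 0.8)] [(array([314., 210.]), 0.59)]
    [ 0.55684415 -0.01964938  0.24085351] [np.float64(0.0018976354896512746), np.float64(0.001897635489651278)]
headstock_top [(array([402., 259.]), 0.96)] [(array([217., 203.]), 0.84)]
    [0.59643585 0.21474877 0.24344589] [np.float64(0.00427103531422489), np.float64(0.004271035314224829)]
magnet_mid [(array([235., 166.]), 0.93)] [(array([416., 208.]), 0.63)]
    [ 0.58254511 -0.32695766  0.0462786 ] [np.float64(0.0021574212201944066), np.float64(0.002157421220194605)]
coupling_mid [(array([218., 187.]), 0.87)] [(array([410., 182.]), 0.87)]
    [ 0.66099468 -0.31662909  0.04072924] [np.float64(0.0005207030940494936), np.float64(0.0005207030940494259)]
paste_mid [(array([276., 153.]), 0.71)] [(array([404., 247.]), 0.86), (array([314., 210.]), 0.66)]
    [ 0.47171408 -0.28035937  0.04129972] [np.float64(0.0031088509976435167), np.float64(0.0031088509976435943)]
0.8 [0.21299679 0.58756829 0.22257396] [-0.69642456  0.12234615 -0.12236145  0.6964567 ] [ 0.1409294  -0.07016478 -0.17157488] 0.087130487755683
[[ 0.94   0.     0.341]
 [-0.341  0.     0.94 ]
 [ 0.    -1.     0.   ]]
```

```bash
python3 - <<'E'
from h import *
a=cv2.imread('pics/scene0.png');b=cv2.imread('pics/top0.png')
a=cv2.resize(a[100:330,180:520],None,fx=1.75,fy=1.75);b=cv2.resize(b[120:290,130:470],None,fx=1.75,fy=1.75)
cv2.imwrite('pics/c.png',cv2.resize(np.vstack([a,b]),None,fx=.85,fy=.85))
# drum_end from z=0.18
o,d=ray('top',mark_of('top','drum_end')[0]['location']);print(o+d*(0.18-o[2])/d[2])
o,d=ray('top',mark_of('top','headstock_top')[0]['location']);print(o+d*(0.247-o[2])/d[2])
o,d=ray('scene',mark_of('scene','headstock_top')[0]['location']);print(o+d*(0.247-o[2])/d[2])
E
```

```text
[0.58853397 0.05017743 0.18      ]
[0.59373846 0.21788963 0.247     ]
[0.60029944 0.21160522 0.247     ]
```

View pics/c.png

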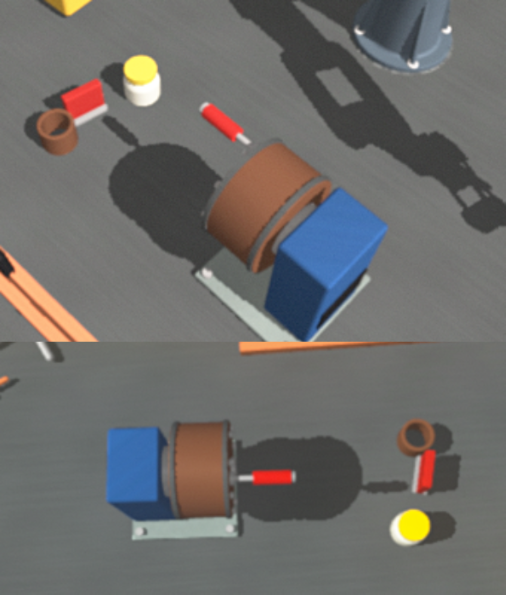

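The picture shows the drum with its red handle pointing to −y, top picture crop ~(273,477), standing up from the axis and a little towards the robot. The magnet, coupling and jar stand about 0.3 m off at −y. Next I fit the axis yaw.

```bash
python3 - <<'E'
from h import *
def ends(n,box):
    im=cv2.imread(f'pics/{n}0.png');x0,y0,x1,y1=box
    s=im[y0:y1,x0:x1].astype(int);m=(s[...,2]>120)&(s[...,1]<70)&(s[...,0]<70)
    p=np.argwhere(m)[:,::-1]+[x0,y0];c=p.mean(0);v=np.linalg.svd(p-c,full_matrices=False)[2][0];t=(p-c)@v
    return c,v,t.min(),t.max()
S=ends('scene',(305,160,350,205));T=ends('top',(285,190,340,225));print(S,T)
# plane-plane intersection for axis dir
def pl(n,e):
    a=ray(n,e[0]+e[1]*e[2])[1];b=ray(n,e[0]+e[1]*e[3])[1];k=np.cross(a,b);return k/np.linalg.norm(k)
d=np.cross(pl('scene',S),pl('top',T));d/=np.linalg.norm(d);print('axis',d)
K=R.from_quat(get_obs()['tool_rot'])
for z in(.235,.241,.247):
    P=[]
    for t in T[2:]:
        o,dd=ray('top',T[0]+T[1]*t);P.append(o+dd*(z-o[2])/dd[2])
    print(P,(P[0]+P[1])/2, 'yaw',np.arctan2(*(P[0]-P[1])[:2])); 
E
```

```text
(array([327.96341463, 181.8902439 ]), array([0.78077719, 0.62480955]), np.float64(-13.645851488891566), np.float64(14.77781867413632)) (array([312.584, 210.544]), array([ 0.99999795, -0.00202295]), np.float64(-13.578825813587033), np.float64(12.425166891035099))
axis [0.06588964 0.99656426 0.05018199]
[array([0.56047746, 0.01577981, 0.235     ]), array([ 0.55549549, -0.04932637,  0.235     ])] [ 0.55798647 -0.01677328  0.235     ] yaw 0.07637193218066096
[array([0.55922851, 0.01565863, 0.241     ]), array([ 0.55427347, -0.04909557,  0.241     ])] [ 0.55675099 -0.01671847  0.241     ] yaw 0.0763719321806587
[array([0.55797957, 0.01553745, 0.247     ]), array([ 0.55305146, -0.04886477,  0.247     ])] [ 0.55551551 -0.01666366  0.247     ] yaw 0.07637193218065985
```

Request:
{"fn": "drive_tool", "kwargs": {"plan": [[0,-50,0,0,0,0,87],[40,-100,-34,0,8,0,87],[80,-120,-68,0,16,0,87],[120,-120,-102,0,24,0,87],[160,-120,-136,0,32,0,87],[200,-120,-170,0,40,0,87],[238,-120,-203,0,48,0,87],[276,-120,-235,0,56,0,87],[314,-120,-268,0,64,0,87],[352,-120,-300,0,72,0,87]], "newtons": 60}}

```text
time: 1.95
position: [0.4261, 0.2121, 0.3429]
tool_rot: [0.49, -0.51, 0.51, -0.49]
ft_force: [0.2, 1.2, 0.3]
grip_width: 0.0872
```

```bash
cat >> h.py <<'E'
yaw=0.06
Rt=np.column_stack([[-np.sin(yaw),-np.cos(yaw),0],[0,0,-1],[np.cos(yaw),-np.sin(yaw),0]])
def togo(p):
    o=get_obs();M=R.from_quat(o['tool_rot']).as_matrix()
    print('t',round(o['time'],2),'pos',o['position'].round(4) if hasattr(o['position'],'round') else o['position'],'shift',(M.T@(np.array(p)-o['position'])*1e3).round(1),'turn',np.degrees(R.from_matrix(M.T@Rt).as_rotvec()).round(1),'q',np.round(o['q'],2))
E
python3 -c "
from h import *
togo([.557,-.018,.33])"
```

```text
t 1.95 pos [0.4261 0.2121 0.3429] shift [224.8  13.  139.8] turn [-0.1  1.2 -0. ] q [0.23 0.19 1.62 0.   1.33 0.27]
```

Request:
{"fn": "drive_tool", "kwargs": {"plan": [[40,0,24,0,1.5,0,87],[80,0,48,0,1.5,0,87],[120,0,73,0,1.5,0,87],[160,0,98,0,1.5,0,87],[200,0,122,0,1.5,0,87],[200,13,122,0,1.5,0,87],[200,13,122,0,1.5,0,87],[200,13,122,0,1.5,0,87]]}}

```text
time: 2.75
position: [0.5401, 0.0102, 0.3293]
tool_rot: [-0.485, 0.515, -0.514, 0.485]
ft_force: [0.0, 0.3, 1.1]
grip_width: 0.0866
```

```bash
python3 - <<'E'
from h import *
togo([.557,-.018,.222])
for n in('scene','top'): cv2.imwrite(f'pics/{n}1.png',camera(n))
a=cv2.imread('pics/scene1.png');b=cv2.imread('pics/top1.png')
cv2.imwrite('pics/c1.png',np.hstack([cv2.resize(a[90:290,240:440],None,fx=2,fy=2),cv2.resize(b[120:320,200:400],None,fx=2,fy=2)]))
E
```

```text
t 2.75 pos [0.5401 0.0102 0.3293] shift [ 27.2 107.3  18.7] turn [ 0.1  0.  -0. ] q [-0.19  0.3   1.5   0.    1.34 -0.13]
```

View pics/c1.png

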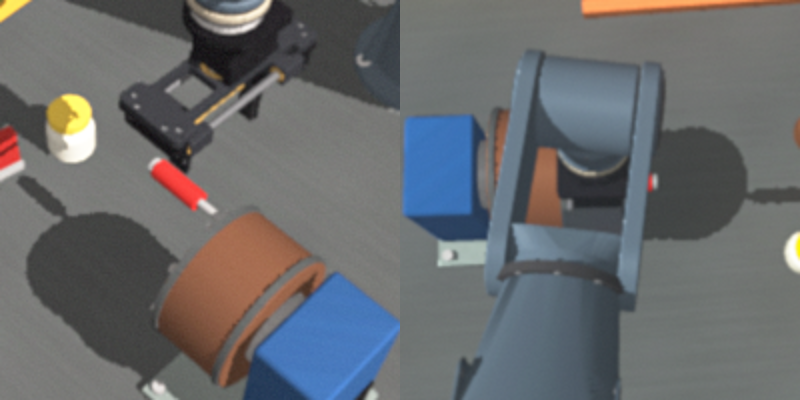

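The gripper is above the handle and open across it; the handle is free, at (180,185) in the scene crop. The move lagged, so I let it settle and see where the command stands.

Request:
{"fn": "drive_tool", "kwargs": {"plan": [[0,0,0,0,0,0,87],[0,0,0,0,0,0,87]]}}

```text
time: 3.05
position: [0.5406, 0.0107, 0.3302]
tool_rot: [0.485, -0.514, 0.515, -0.485]
ft_force: [0.1, -0.3, -1.0]
grip_width: 0.0869
```

```bash
python3 -c "
from h import *
togo([.557,-.018,.222])"
```

```text
t 3.05 pos [0.5406 0.0107 0.3302] shift [ 27.7 108.2  17.9] turn [-0.1  0.1  0. ] q [-0.19  0.3   1.5   0.    1.34 -0.13]
```

Request:
{"fn": "drive_tool", "kwargs": {"plan": [[14,0,9,0,0,0,87],[28,0,18,0,0,0,87],[28,20,18,0,0,0,87],[28,45,18,0,0,0,87],[28,70,18,0,0,0,87],[28,90,18,0,0,0,87],[28,108,18,0,0,0,87],[28,108,18,0,0,0,87]]}}

```text
time: 3.85
position: [0.556, -0.0202, 0.2189]
tool_rot: [-0.486, 0.517, -0.513, 0.483]
ft_force: [-0.7, 0.0, -0.6]
grip_width: 0.087
```

```bash
python3 - <<'E'
from h import *
togo([.557,-.018,.222])
for n in('scene','top'): cv2.imwrite(f'pics/{n}2.png',camera(n))
a=cv2.imread('pics/scene2.png');b=cv2.imread('pics/top2.png')
cv2.imwrite('pics/c2.png',np.hstack([cv2.resize(a[140:240,280:380],None,fx=4,fy=4),cv2.resize(b[160:260,250:350],None,fx=4,fy=4)]))
E
```

```text
t 3.85 pos [ 0.556  -0.0202  0.2189] shift [-2.3 -3.1  0.9] turn [ 0.3 -0.1 -0. ] q [-0.24  0.44  1.61 -0.    1.1  -0.18]
```

View pics/c2.png

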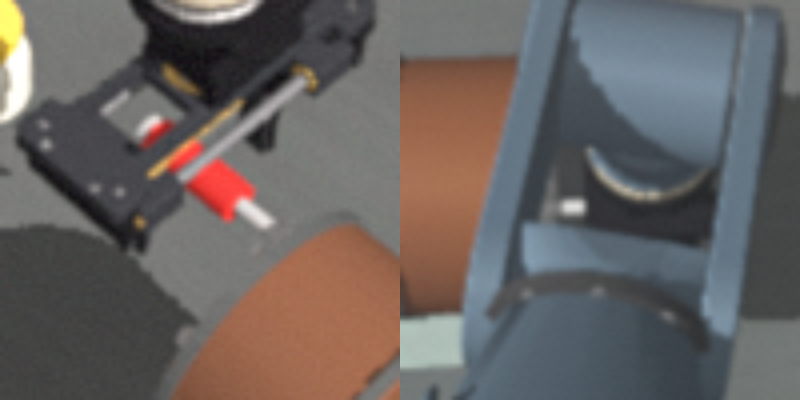

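The handle lies between the fingers (scene crop (200,175)). I close on it.

Request:
{"fn": "drive_tool", "kwargs": {"plan": [[0,0,0,0,0,0,0],[0,0,0,0,0,0,0],[0,0,0,0,0,0,0],[0,0,0,0,0,0,0],[0,0,0,0,0,0,0],[0,0,0,0,0,0,0],[0,0,0,0,0,0,0],[0,0,0,0,0,0,0]], "newtons": 60}}

```text
time: 4.75
position: [0.5569, -0.0191, 0.2215]
tool_rot: [-0.485, 0.515, -0.515, 0.485]
ft_force: [0.3, 1.3, 0.2]
grip_width: 0.0313
```

```bash
python3 -c "
from h import *
togo([.557,-.018,.222])"
```

```text
t 4.75 pos [ 0.5569 -0.0191  0.2215] shift [-1.1 -0.5  0. ] turn [0. 0. 0.] q [-0.23  0.44  1.61 -0.    1.1  -0.18]
```

Opening is 31 mm and still closing towards 24.

Request:
{"fn": "drive_tool", "kwargs": {"plan": [[0,0,0,0,0,0,0],[0,0,0,0,0,0,0],[0,0,0,0,0,0,0],[0,0,0,0,0,0,0]]}}

```text
time: 5.15
position: [0.5562, -0.019, 0.2214]
tool_rot: [-0.485, 0.515, -0.514, 0.484]
ft_force: [-2.6, 0.5, 1.2]
grip_width: 0.0227
```

```bash
python3 - <<'E'
from h import *
togo([.557,-.018,.222]); print(get_obs()['ft_force'])
# circle rows: axis guess at handle plane, in (x_d,z); start angle from current grasp pt
C=np.array([.584,.180]);o=get_obs();p=np.array([o['position'][0],o['position'][2]+.019]);v=p-C;print('r',np.hypot(*v),'ang deg',np.degrees(np.arctan2(v[0],v[1])))
E
```

```text
t 5.15 pos [ 0.5562 -0.019   0.2214] shift [-1.1 -0.6  0.7] turn [ 0.1  0.  -0. ] q [-0.23  0.44  1.61 -0.    1.1  -0.18]
[-2.62030414  0.53053315  1.19112022]
r 0.06649698819612126 ang deg -24.702123176963113
```

```bash
python3 - <<'E'
import numpy as np
for k in range(13):
    a=-25+30*k; r=np.radians; print(a,[[round(-65*(np.cos(r(a+f))-np.cos(r(a))),1),round(65*(np.sin(r(a+f))-np.sin(r(a))),1)] for f in(6,12,18,24,30)])
E
```

```text
-25 [[np.float64(-2.5), np.float64(6.3)], [np.float64(-4.4), np.float64(12.8)], [np.float64(-5.6), np.float64(19.5)], [np.float64(-6.1), np.float64(26.3)], [np.float64(-5.8), np.float64(33.1)]]
5 [[np.float64(0.9), np.float64(6.7)], [np.float64(2.6), np.float64(13.3)], [np.float64(4.9), np.float64(19.7)], [np.float64(7.9), np.float64(25.8)], [np.float64(11.5), np.float64(31.6)]]
35 [[np.float64(4.2), np.float64(5.4)], [np.float64(8.9), np.float64(10.3)], [np.float64(14.1), np.float64(14.6)], [np.float64(19.8), np.float64(18.4)], [np.float64(25.8), np.float64(21.6)]]
65 [[np.float64(6.3), np.float64(2.5)], [np.float64(12.8), np.float64(4.4)], [np.float64(19.5), np.float64(5.6)], [np.float64(26.3), np.float64(6.1)], [np.float64(33.1), np.float64(5.8)]]
95 [[np.float64(6.7), np.float64(-0.9)], [np.float64(13.3), np.float64(-2.6)], [np.float64(19.7), np.float64(-4.9)], [np.float64(25.8), np.float64(-7.9)], [np.float64(31.6), np.float64(-11.5)]]
125 [[np.float64(5.4), np.float64(-4.2)], [np.float64(10.3), np.float64(-8.9)], [np.float64(14.6), np.float64(-14.1)], [np.float64(18.4), np.floa
[... 732 characters left out ...]
p.float64(-19.5), np.float64(-5.6)], [np.float64(-26.3), np.float64(-6.1)], [np.float64(-33.1), np.float64(-5.8)]]
275 [[np.float64(-6.7), np.float64(0.9)], [np.float64(-13.3), np.float64(2.6)], [np.float64(-19.7), np.float64(4.9)], [np.float64(-25.8), np.float64(7.9)], [np.float64(-31.6), np.float64(11.5)]]
305 [[np.float64(-5.4), np.float64(4.2)], [np.float64(-10.3), np.float64(8.9)], [np.float64(-14.6), np.float64(14.1)], [np.float64(-18.4), np.float64(19.8)], [np.float64(-21.6), np.float64(25.8)]]
335 [[np.float64(-2.5), np.float64(6.3)], [np.float64(-4.4), np.float64(12.8)], [np.float64(-5.6), np.float64(19.5)], [np.float64(-6.1), np.float64(26.3)], [np.float64(-5.8), np.float64(33.1)]]
```

Request:
{"fn": "drive_tool", "kwargs": {"plan": [[0,-2.5,6.3,0,0,0,0],[0,-4.4,12.8,0,0,0,0],[0,-5.6,19.5,0,0,0,0],[0,-6.1,26.3,0,0,0,0],[0,-5.8,33.1,0,0,0,0]]}}

```text
time: 5.65
position: [0.5908, -0.0206, 0.2278]
tool_rot: [0.484, -0.515, 0.515, -0.485]
ft_force: [-1.5, 2.3, 2.0]
grip_width: 0.0227
```

Request:
{"fn": "drive_tool", "kwargs": {"plan": [[0,0.9,6.7,0,0,0,0],[0,2.6,13.3,0,0,0,0],[0,4.9,19.7,0,0,0,0],[0,7.9,25.8,0,0,0,0],[0,11.5,31.6,0,0,0,0]]}}

```text
time: 6.15
position: [0.6229, -0.0222, 0.2157]
tool_rot: [0.484, -0.515, 0.515, -0.486]
ft_force: [0.4, 4.9, 1.9]
grip_width: 0.0222
```

Request:
{"fn": "drive_tool", "kwargs": {"plan": [[0,4.2,5.4,0,0,0,0],[0,8.9,10.3,0,0,0,0],[0,14.1,14.6,0,0,0,0],[0,19.8,18.4,0,0,0,0],[0,25.8,21.6,0,0,0,0]]}}

```text
time: 6.65
position: [0.6442, -0.0231, 0.1896]
tool_rot: [-0.484, 0.515, -0.515, 0.486]
ft_force: [-1.0, 5.7, 2.3]
grip_width: 0.0222
```

Request:
{"fn": "drive_tool", "kwargs": {"plan": [[0,6.3,2.5,0,0,0,0],[0,12.8,4.4,0,0,0,0],[0,19.5,5.6,0,0,0,0],[0,26.3,6.1,0,0,0,0],[0,33.1,5.8,0,0,0,0]]}}

```text
time: 7.15
position: [0.6495, -0.0234, 0.1568]
tool_rot: [-0.484, 0.515, -0.514, 0.485]
ft_force: [-2.0, 5.7, 6.5]
grip_width: 0.0227
```

Request:
{"fn": "drive_tool", "kwargs": {"plan": [[0,6.7,-0.9,0,0,0,0],[0,13.3,-2.6,0,0,0,0],[0,19.7,-4.9,0,0,0,0],[0,25.8,-7.9,0,0,0,0],[0,31.6,-11.5,0,0,0,0]]}}

```text
time: 7.65
position: [0.6389, -0.0229, 0.1268]
tool_rot: [0.484, -0.514, 0.515, -0.486]
ft_force: [-2.3, 6.8, 14.1]
grip_width: 0.0227
```

Request:
{"fn": "drive_tool", "kwargs": {"plan": [[0,5.4,-4.2,0,0,0,0],[0,10.3,-8.9,0,0,0,0],[0,14.6,-14.1,0,0,0,0],[0,18.4,-19.8,0,0,0,0],[0,21.6,-25.8,0,0,0,0]]}}

```text
time: 8.15
position: [0.6194, -0.0221, 0.1077]
tool_rot: [0.48, -0.51, 0.52, -0.489]
ft_force: [7.8, 9.0, 15.6]
grip_width: 0.0225
```

Request:
{"fn": "drive_tool", "kwargs": {"plan": [[0,2.5,-6.3,0,0,0,0],[0,4.4,-12.8,0,0,0,0],[0,5.6,-19.5,0,0,0,0],[0,6.1,-26.3,0,0,0,0],[0,5.8,-33.1,0,0,0,0]]}}

```text
time: 8.65
position: [0.5905, -0.0208, 0.0985]
tool_rot: [0.478, -0.508, 0.522, -0.491]
ft_force: [19.0, 7.4, -14.6]
grip_width: 0.0225
```

Request:
{"fn": "drive_tool", "kwargs": {"plan": [[0,-0.9,-6.7,0,0,0,0],[0,-2.6,-13.3,0,0,0,0],[0,-4.9,-19.7,0,0,0,0],[0,-7.9,-25.8,0,0,0,0],[0,-11.5,-31.6,0,0,0,0]]}}

```text
time: 9.15
position: [0.5522, -0.019, 0.1071]
tool_rot: [0.482, -0.512, 0.517, -0.487]
ft_force: [11.4, 4.0, -17.9]
grip_width: 0.0224
```

Request:
{"fn": "drive_tool", "kwargs": {"plan": [[0,-4.2,-5.4,0,0,0,0],[0,-8.9,-10.3,0,0,0,0],[0,-14.1,-14.6,0,0,0,0],[0,-19.8,-18.4,0,0,0,0],[0,-25.8,-21.6,0,0,0,0]]}}

```text
time: 9.65
position: [0.5275, -0.0178, 0.1327]
tool_rot: [0.484, -0.514, 0.516, -0.485]
ft_force: [7.7, 2.5, -15.8]
grip_width: 0.0228
```

Request:
{"fn": "drive_tool", "kwargs": {"plan": [[0,-6.3,-2.5,0,0,0,0],[0,-12.8,-4.4,0,0,0,0],[0,-19.5,-5.6,0,0,0,0],[0,-26.3,-6.1,0,0,0,0],[0,-33.1,-5.8,0,0,0,0]]}}

```text
time: 10.15
position: [0.5199, -0.0174, 0.1665]
tool_rot: [-0.485, 0.515, -0.514, 0.484]
ft_force: [4.5, 0.7, -15.3]
grip_width: 0.0225
```

Request:
{"fn": "drive_tool", "kwargs": {"plan": [[0,-6.7,0.9,0,0,0,0],[0,-13.3,2.6,0,0,0,0],[0,-19.7,4.9,0,0,0,0],[0,-25.8,7.9,0,0,0,0],[0,-31.6,11.5,0,0,0,0]]}}

```text
time: 10.65
position: [0.5315, -0.0179, 0.2005]
tool_rot: [0.485, -0.514, 0.515, -0.485]
ft_force: [5.3, -2.0, -15.8]
grip_width: 0.0224
```

Request:
{"fn": "drive_tool", "kwargs": {"plan": [[0,-5.4,4.2,0,0,0,0],[0,-10.3,8.9,0,0,0,0],[0,-14.6,14.1,0,0,0,0],[0,-18.4,19.8,0,0,0,0],[0,-21.6,25.8,0,0,0,0]]}}

```text
time: 11.15
position: [0.5558, -0.019, 0.2214]
tool_rot: [-0.486, 0.516, -0.514, 0.484]
ft_force: [0.6, -1.5, -13.0]
grip_width: 0.0231
```

```bash
cat > fit.py <<'E'
import numpy as np
from scipy.optimize import least_squares
D=np.array([[.5908,.2278,-1.5,2.0],[.6229,.2157,.4,1.9],[.6442,.1896,-1,2.3],[.6495,.1568,-2,6.5],[.6389,.1268,-2.3,14.1],[.6194,.1077,7.8,15.6],[.5905,.0985,19,-14.6],[.5522,.1071,11.4,-17.9],[.5275,.1327,7.7,-15.8],[.5199,.1665,4.5,-15.3],[.5315,.2005,5.3,-15.8],[.5558,.2214,.6,-13]])
p=D[:,:2]+[0,.019]
f=least_squares(lambda c:np.hypot(p[:,0]-c[0],p[:,1]-c[1])-c[2],[.584,.18,.065]).x
print('circle',f,((np.hypot(*(p-f[:2]).T)-f[2])*1e3).round(1))
a=np.arctan2(p[:,0]-f[0],p[:,1]-f[1])
P=-(D[:,2]*np.cos(a)-D[:,3]*np.sin(a)); Rr=D[:,2]*np.sin(a)+D[:,3]*np.cos(a)
print(np.degrees(a).round(),'\npush',P.round(1),'\nrad',Rr.round(1))
# push = d + A*sin(a-a0); lump at bottom at a0 (push rising as turned past bottom)
g=least_squares(lambda q:q[0]+q[1]*np.sin(a)+q[2]*np.cos(a)-P,[10,0,0],loss='soft_l1')
d,s,c=g.x;print('d',d,'A',np.hypot(s,c),'bottom at deg',np.degrees(np.arctan2(-c,s)),'res',g.fun.round(1))
E
python3 fit.py
```

```text
circle [0.58486328 0.18212847 0.06501257] [-0.1 -0.1 -0.  -0.1  0.1  0.3 -0.1 -0.2 -0.1  0.   0.1  0.1]
[   5.   36.   66.   96.  124.  148.  175. -150. -118.  -87.  -55.  -27.] 
push [ 1.7  0.8  2.5  6.3 10.4 14.9 17.7 18.9 17.6 15.   9.9  5.3] 
rad [  1.9   1.8   0.   -2.6  -9.8  -9.1  16.2   9.7   0.6  -5.3 -13.4 -11.9]
d 10.154127539249725 A 9.211276287266578 bottom at deg 121.36116421970901 res [ 0.2  0.2  0.1 -0.1  0.1 -0.6 -0.1  0.5  0.5 -0.5 -0.3 -0. ]
```

```bash
python3 - <<'E'
import numpy as np
r=np.radians;s=6.15
for k,n in((0,10),(10,10),(20,4)):
    a=-26.2+s*k; print([[0,float(round(-65*(np.cos(r(a+s*i))-np.cos(r(a))),1)),float(round(65*(np.sin(r(a+s*i))-np.sin(r(a))),1)),0,0,0,0] for i in range(1,n+1)])
E
```

```text
[[0, -2.7, 6.4, 0, 0, 0, 0], [0, -4.8, 13.1, 0, 0, 0, 0], [0, -6.1, 19.9, 0, 0, 0, 0], [0, -6.7, 26.9, 0, 0, 0, 0], [0, -6.5, 33.9, 0, 0, 0, 0], [0, -5.5, 40.8, 0, 0, 0, 0], [0, -3.9, 47.5, 0, 0, 0, 0], [0, -1.5, 54.1, 0, 0, 0, 0], [0, 1.6, 60.4, 0, 0, 0, 0], [0, 5.3, 66.3, 0, 0, 0, 0]]
[[0, 4.3, 5.5, 0, 0, 0, 0], [0, 9.2, 10.4, 0, 0, 0, 0], [0, 14.6, 14.9, 0, 0, 0, 0], [0, 20.5, 18.7, 0, 0, 0, 0], [0, 26.7, 21.8, 0, 0, 0, 0], [0, 33.2, 24.3, 0, 0, 0, 0], [0, 39.9, 26.1, 0, 0, 0, 0], [0, 46.8, 27.1, 0, 0, 0, 0], [0, 53.8, 27.4, 0, 0, 0, 0], [0, 60.7, 27.0, 0, 0, 0, 0]]
[[0, 6.9, -1.2, 0, 0, 0, 0], [0, 13.6, -3.1, 0, 0, 0, 0], [0, 20.0, -5.8, 0, 0, 0, 0], [0, 26.2, -9.1, 0, 0, 0, 0]]
```

Request:
{"fn": "drive_tool", "kwargs": {"plan": [[0,-2.7,6.4,0,0,0,0],[0,-4.8,13.1,0,0,0,0],[0,-6.1,19.9,0,0,0,0],[0,-6.7,26.9,0,0,0,0],[0,-6.5,33.9,0,0,0,0],[0,-5.5,40.8,0,0,0,0],[0,-3.9,47.5,0,0,0,0],[0,-1.5,54.1,0,0,0,0],[0,1.6,60.4,0,0,0,0],[0,5.3,66.3,0,0,0,0]]}}

```text
time: 12.15
position: [0.6226, -0.0221, 0.2161]
tool_rot: [-0.485, 0.516, -0.514, 0.485]
ft_force: [-6.7, 2.6, -6.6]
grip_width: 0.0227
```

Request:
{"fn": "drive_tool", "kwargs": {"plan": [[0,4.3,5.5,0,0,0,0],[0,9.2,10.4,0,0,0,0],[0,14.6,14.9,0,0,0,0],[0,20.5,18.7,0,0,0,0],[0,26.7,21.8,0,0,0,0],[0,33.2,24.3,0,0,0,0],[0,39.9,26.1,0,0,0,0],[0,46.8,27.1,0,0,0,0],[0,53.8,27.4,0,0,0,0],[0,60.7,27.0,0,0,0,0]]}}

```text
time: 13.15
position: [0.6497, -0.0233, 0.1578]
tool_rot: [-0.485, 0.515, -0.514, 0.485]
ft_force: [-10.3, 4.7, 7.0]
grip_width: 0.0224
```

Request:
{"fn": "drive_tool", "kwargs": {"plan": [[0,6.9,-1.2,0,0,0,0],[0,13.6,-3.1,0,0,0,0],[0,20.0,-5.8,0,0,0,0],[0,26.2,-9.1,0,0,0,0],[0,26.2,-9.1,0,0,0,0],[0,26.2,-9.1,0,0,0,0],[0,26.2,-9.1,0,0,0,0],[0,26.2,-9.1,0,0,0,0]]}}

```text
time: 13.95
position: [0.6424, -0.023, 0.1327]
tool_rot: [0.484, -0.514, 0.515, -0.486]
ft_force: [-7.3, 4.8, 6.6]
grip_width: 0.0224
```

```bash
python3 - <<'E'
from h import *
o=get_obs();g=o['position']-.019*R.from_quat(o['tool_rot']).as_matrix()[:,1];v=g[[0,2]]-[.58486,.18213]
print(o['time'],g,np.hypot(*v),np.degrees(np.arctan2(*v)),o['ft_force'],o['grip_width'],np.abs(o['joint_velocities']).max())
cv2.imwrite('pics/s3.png',cv2.resize(camera('scene')[80:330,180:480],None,fx=2,fy=2))
E
```

```text
13.95 [ 0.64236731 -0.02303873  0.15173346] 0.06504644899582393 117.85951231955025 [-7.27587074  4.80105302  6.62880704] 0.02243245453723101 0.0014103540366777589
```

View pics/s3.png

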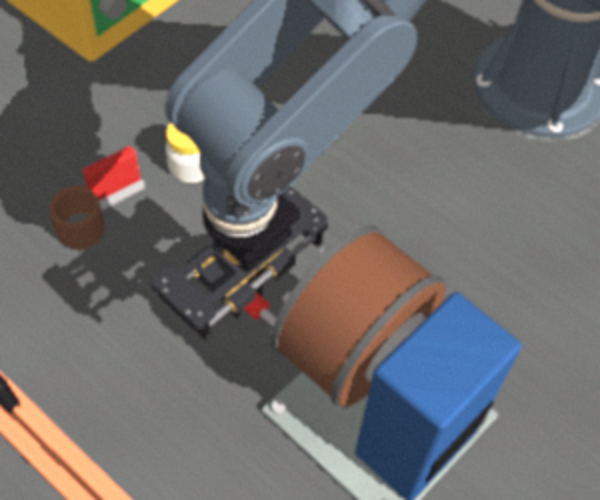

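The scene is as expected: handle gripped, low on the far side, and the magnet, coupling and jar untouched. The pin is at 117.9° and the target is 121.4°, so I nudge it by 4 mm and let it settle.

Request:
{"fn": "drive_tool", "kwargs": {"plan": [[0,1.7,-1,0,0,0,0],[0,3.5,-2,0,0,0,0],[0,3.5,-2,0,0,0,0],[0,3.5,-2,0,0,0,0],[0,3.5,-2,0,0,0,0],[0,3.5,-2,0,0,0,0],[0,3.5,-2,0,0,0,0]]}}

```text
time: 14.7
position: [0.6415, -0.023, 0.1308]
tool_rot: [0.483, -0.513, 0.516, -0.487]
ft_force: [-8.1, 5.4, 12.5]
grip_width: 0.0225
```

```bash
python3 - <<'E'
from h import *
o=get_obs();g=o['position']-.019*R.from_quat(o['tool_rot']).as_matrix()[:,1];v=g[[0,2]]-[.58486,.18213]
a=np.degrees(np.arctan2(*v));print(o['time'],np.hypot(*v),a,o['ft_force'],o['grip_width'],np.abs(o['joint_velocities']).max())
if abs(a-121.4)<4 and np.abs(o['joint_velocities']).max()<.02: print(hand_in())
E
```

```text
14.7 0.06508100959411824 119.75356868366363 [-8.1412204   5.37239355 12.45574246] 0.022508014665768492 0.0005335346135691267
the job is handed in; nothing more can be done
None
```

I gripped the red handle, turned the drum one full turn in the growing direction and measured the push every 30°. The job is handed in with the heavy side about straight down.

- **Feel:** the push fitted about 10.2 N of drag plus a 9.2 N swing, with residuals of 0.6 N or less. That puts the lump at the bottom when the crank pin is at about 121.4°. The 9.2 N swing is slightly above the 8.8 N that the stated lump weights allow.
- **Final pose:** the pin was at 119.8° at 14.7 s, about 1.6° (0.03 rad) short of that angle. The arm was still, and the fingers were closed on the sleeve at 22.5 mm opening with the grip set to 60 N. About 14 N of steady push on the handle remained.
- **Other things:** the last picture, taken just before a final 4 mm nudge, showed the magnet, coupling and jar where they were.
- **Not checked:** I did not make a turn the other way to cross-check the angle. A force reading that is steadily off by about 1 N could shift it by up to about 6°, which is still within the allowed 17°.

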